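# Turn a shade plaque face up against the ticket rail

### The arm

A 7-joint arm with a two-finger parallel gripper is mounted at the origin on the work surface. World frame = base frame: x ahead of the robot, y to its left, z up, the work surface at z = 0. Lengths are in m, angles in rad, forces in N, time in s.
With the tool pointing down it reaches from about 0.425 to 0.925 m from the base axis. Payload 6.8 kg.
Tool frame: the origin (TCP) lies at the very end of the fingers, on their centre line; the grasp point (between the pads) lies 19 mm behind it (r.tcp_to_grasp is the distance from the TCP to the grasp point, in m); z points along the fingers, y is the line along which they close (so a half turn about z gives the same grasp; the last joint's range is limited). The gripper opens to 85 mm and grips with 20 to 120 N. Pads are 22 mm wide; open, the fingers measure 114 mm over their backs; the gripper's body (76 mm by 85 mm) begins 54 mm behind the grasp point. The pads swing forward as they close: fully open they stand 13 mm farther back than shut.
Start: joints at [-1.316, 0.477, 0.022, 1.555, -0.011, 1.109, -0.083], TCP at [0.24, 0.631, 0.231] pointing down, gripper open.
Joint ranges: [-2.96, 2.96], [-0.34, 2.1], [-1.41, 1.46], [0.24, 2.44], [-1.37, 4.51], [0.17, 1.92], [-2.96, 2.96]. Speed limits (rad/s): [2.39, 2.39, 3.14, 3.14, 3.14, 3.14, 3.14].

### API

Orientations are given as a rotation vector (axis times angle).
In Python, from bench import r gives the robot as it stands.
- The arm moves only by the tool step_arm, never from a script. Its argument "moves" is a list of rows, each a list of 7 numbers: the shift along the tool's x, y, z in mm, then the turn, a rotation vector about the tool's x, y, z in rad, then the finger opening in mm, from 0 to 85.4. A call has 1 to 8 rows; each row is the pose to reach, as a shift and turn from the pose commanded when the call began, along the tool's axes at that moment; what a row does not reach only later rows make up. A row lasts 1/10 s, in which the tool goes at most 50 mm and 8.59 degrees, less where a joint would pass 70% of its speed; a pose out of reach is approached as far as the arm can. A call with a gripper value outside its range is refused whole. The fingers move at their own pace and stop on an object; "grip_force" is the grip in N (left out, the last holds). Time passes only in rows, so rows that repeat a pose let the fingers close. It gives the time, the measured TCP pose, the force, the opening and the grip force at its end, in the units of the state.
- r.get_obs(): the state, without advancing time (a new reading comes with each control period).
- r.grab_frame(name): name is "scene" or "top" or "wrist"; returns a dict with "image" (400x640x3 uint8, red, green, blue), "depth" (400x640 float32, m along the optical axis (not along the pixel's ray), 0 where there is no reading), "mtx" (3x3 intrinsics, pixels), "rvec" (rotation vector, rad) and "tvec" (3), from world to camera coordinates, as OpenCV has them. Camera axes: x right, y down, z forward; pixel columns grow to the right and rows downward; lengths in m; the calibration is good to about 2 mm. A picture is of the moment at which its call begins.
- r.hand_in(): hands the job in; it is judged then, once.
The state is a dict: "clock": time; "joints": joint angles; "qvel": joint speeds; "tau": joint torques, N m; "tcp_pos": TCP position; "orientation": TCP orientation; "contact_force": force on the tool from outside, world axes, zero at the start; "moment": the same for the moment, N m; "grip_width": finger opening in m; "gripper_force": force on a finger pad.
Only numpy, scipy, OpenCV 4.12 (cv2) and the standard library are available. Lean on these libraries where they do the work, as an engineer would, in place of code of your own. Each camera call takes 0.05 s, during which the arm holds its last target. There are 200 camera calls.

### The job

The hair-shade plaque lies face down on the counter in front of the low white ticket rail. Without picking it up, push it along the counter against the rail until it tips up steeply and leans on the rail, then push its top edge back from behind so that it falls over towards the robot and ends lying flat and face up on the counter in front of the rail. Do not disturb the bottle, the jar or the carton.

Things in the scene. Friction and masses are not known exactly. Their poses are not given: they have to be found in the camera images.
- plaque: Flat rigid plaque 84 (x) by 110 (y) by 10 mm (z), square edges, 0.08 to 0.15 kg, friction about 0.6. Plain black back on +z; face with rows of hair-colour swatches on white on -z: it starts face down, z up; face up = z down. Origin at the block's centre. Starts on the robot's side of the rail, a 110 mm edge within 17 degrees of parallel to it, the nearest corner 5 to 50 mm from its toe.
- corner0 (a point): Corner of the plaque at x -42, y -55 mm, at mid thickness.
- corner1 (a point): Corner of the plaque at x -42, y +55 mm, at mid thickness.
- corner2 (a point): Corner of the plaque at x +42, y -55 mm, at mid thickness.
- corner3 (a point): Corner of the plaque at x +42, y +55 mm, at mid thickness.
- rail: Fixed white ticket rail, 360 mm long (y), grey end caps. Its front is a smooth flat slope (friction about 0.12) rising from the counter at the toe, away from the robot, at 54 degrees to an edge 52 mm high. Origin at mid length of the toe line, counter height; x level from the toe away from the robot, z up. A plaque pushed fully to the toe leans on the slope at 54 degrees and stays so when let go.
- rail_top (a point): Middle of the slope's top edge: 38 mm behind the toe, 52 mm high. The rail ends in a thin back plate 43 mm behind the toe; beyond it the counter is clear, so a fingertip fits behind. The top edge of a plaque that leans fully is about 16 mm higher and 12 mm farther from the robot than this point.
- bottle: White bottle with black cap, 56 mm diameter, 170 mm tall, loose, near an end of the rail. Origin under its centre. To be left alone.
- jar: Amber jar with black lid, 68 mm diameter, 60 mm tall, loose, near an end of the rail. Origin under its centre. To be left alone.
- carton: Cardboard carton 50 by 50 by 110 mm high, loose, near an end of the rail. Origin under its centre. To be left alone.
There are look-alikes about, which are no part of the job. There is more than one size of the plaque; the one meant has the size given above.

How it is judged:
By the outcome, as a careful person would: the job done as asked, in the order asked, and still so for the second after the job is handed in, with the robot touching nothing.
It also fails if it takes over 56 s, if anything falls off the work surface, if the arm or the gripper's body presses on something with over 40 N, if the wrist force passes 120 N, or if a joint passes its speed limit or range.

## Working session

There is one attempt and no reset: what is moved stays moved. The work goes in short steps, Python scripts to look and compute and a tool call to move; the robot and the scene stay as the last step left them, time stands still between calls to the robot, and variables do not carry over. Pictures are saved under pics/ and viewed, at most 10 in all, crops included, and the job is handed in when it is done.

Besides the shell and the picture viewer there is one more tool, called after "Request:" as name(argument=value, ...) on one line, values as JSON. step_arm: Moves the arm, as the interface text tells. Its arguments: {"type":"object","properties":{"moves":{"type":"array","items":{"type":"array","items":{"type":"number"}}},"grip_force":{"type":"number"}},"required":["moves"]}

```bash
mkdir -p pics; cat > h.py <<'E'
import numpy as np, cv2
from bench import r
def grab(n):
    f=r.grab_frame(n); R=cv2.Rodrigues(np.array(f['rvec'],float))[0]; f['R']=R; f['t']=np.array(f['tvec'],float).ravel(); f['K']=np.array(f['mtx']); return f
def world(f,u,v,z=None):
    d=np.linalg.inv(f['K'])@[u,v,1.]
    c=-f['R'].T@f['t']; w=f['R'].T@d
    s=f['depth'][int(round(v)),int(round(u))] if z is None else (z-c[2])/w[2]
    return c+s*w
def cloud(f):
    h,w=f['depth'].shape; v,u=np.mgrid[:h,:w]; P=np.stack([u,v,np.ones_like(u)],-1)@np.linalg.inv(f['K']).T*f['depth'][...,None]
    return (P-f['t'])@f['R']
def save(f,n,img=None): cv2.imwrite('pics/'+n,cv2.cvtColor(f['image'] if img is None else img,cv2.COLOR_RGB2BGR))
E
python3 - <<'E'
from h import *
a=grab('scene');b=grab('top');
im=np.vstack([a['image'],b['image']]);im=cv2.resize(im,(480*2*1,1200))[:, :]
save(a,'scene.png');save(b,'top.png')
for f in (a,b): print(-f['R'].T@f['t'])
print(r.get_obs())
E
```

```text
[1.28557896 0.5031954  0.77569002]
[0.32096934 0.05030244 1.0288988 ]
{'clock': 0.1, 'joints': array([-1.31610514,  0.47773387,  0.0223421 ,  1.55635012, -0.01150157,
        1.10929058, -0.08311537]), 'qvel': array([ 1.14782377e-03, -8.05064037e-04, -1.06495163e-03, -3.05564658e-03,
        1.37430328e-04, -1.40347243e-05, -7.18653554e-04]), 'tau': array([ 4.82113057e-03, -5.97761679e+01,  1.61419004e+00, -2.81952721e+01,
        1.29315653e-02,  5.00284237e-03,  6.22370771e-05]), 'tcp_pos': array([0.23936819, 0.63056339, 0.23041295]), 'orientation': array([-5.66711343e-01, -3.08987091e+00,  2.58206171e-03]), 'contact_force': array([-1.01111268, -0.21598687,  0.12130304]), 'moment': array([0.05003165, 0.01082472, 0.00506383]), 'gripper_force': 0.0, 'grip_width': 0.08557479326766132}
```

View pics/top.png

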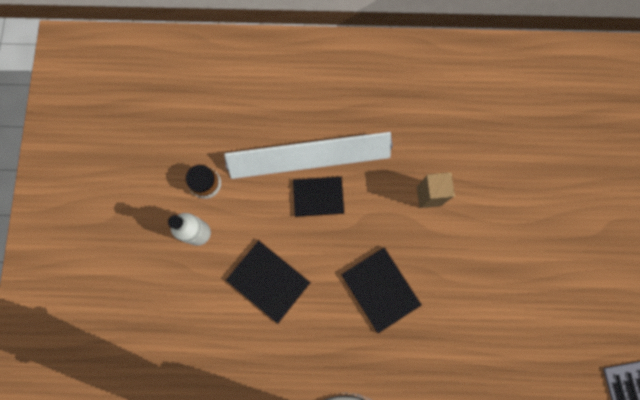

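View pics/scene.png

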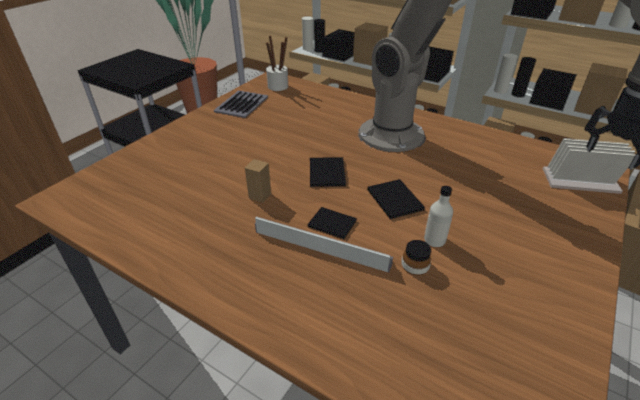

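The top view shows three black plates, at (318,196), (267,281) and (381,289). The rail runs (228,165)–(391,145), with the jar at (202,180), bottle at (190,228) and carton at (437,188). I'll choose by size and by nearness to the rail, so I measure those next.

```bash
python3 - <<'E'
from h import *
f=grab('top')
g=f['image'].max(2)
m=(g<45).astype(np.uint8)
n,l,s,c=cv2.connectedComponentsWithStats(m)
for i in range(1,n):
    if 150<s[i,4]<8000 and s[i,1]>100 and s[i,0]>100 and s[i,0]<450:
        cn=max(cv2.findContours((l==i).astype(np.uint8),0,1)[0],key=cv2.contourArea)
        W=np.array([world(f,u+0.0,v+0.0,0.01)[:2] for u,v in cn[:,0]],np.float32)
        print(c[i].round(),cv2.minAreaRect(W*1000), cv2.boxPoints(cv2.minAreaRect(W*1000)).round().tolist())
P=cloud(f)
# rail profile
for p in [(228,165),(391,145)]: pass
roi=(slice(125,185),slice(215,400)); Q=P[roi].reshape(-1,3); I=f['image'][roi].reshape(-1,3)
k=(I.min(1)>130)&(Q[:,2]>0.004)&(Q[:,2]<0.07); Q=Q[k]
print(k.sum(),cv2.minAreaRect((Q[:,:2]*1000).astype(np.float32)),cv2.boxPoints(cv2.minAreaRect((Q[:,:2]*1000).astype(np.float32))).round().tolist(), Q[:,2].max())
A=np.c_[Q[:,:2],np.ones(len(Q))];s_=Q[:,2]<0.048
co=np.linalg.lstsq(A[s_],Q[s_,2],rcond=None)[0];print(co,np.degrees(np.arctan(np.hypot(*co[:2]))),'normal az',np.degrees(np.arctan2(co[1],co[0])), 'toe x at y=0',-co[2]/co[0])
for n_,(u,v) in dict(jar=(202,178),bottle=(176,221),carton=(439,185)).items(): print(n_,world(f,u,v))
x0,x1,y0,y1=150,480,120,340
save(f,'crop.png',cv2.resize(f['image'][120:240,150:480],None,fx=2.4,fy=2.4,interpolation=cv2.INTER_CUBIC))
E
```

```text
[200. 178.] ((564.29296875, 331.1028747558594), (58.96981430053711, 56.772377014160156), 29.3037109375) [[525.0, 341.0], [552.0, 292.0], [604.0, 321.0], [576.0, 370.0]]
[318. 196.] ((530.5947875976562, 68.38613891601562), (78.85237884521484, 103.621337890625), 5.062090873718262) [[487.0, 117.0], [496.0, 13.0], [574.0, 20.0], [565.0, 123.0]]
[267. 281.] ((343.6590270996094, 171.02926635742188), (140.22879028320312, 105.03491973876953), 52.63434982299805) [[259.0, 147.0], [343.0, 83.0], [428.0, 195.0], [344.0, 259.0]]
[380. 290.] ((332.5142822265625, -69.74253845214844), (139.346435546875, 105.93055725097656), 33.368167877197266) [[245.0, -64.0], [303.0, -152.0], [420.0, -76.0], [362.0, 13.0]]
3886 ((617.4395751953125, 100.69172668457031), (57.309364318847656, 388.9268493652344), 11.483505249023438) [[551.0, 286.0], [628.0, -96.0], [684.0, -84.0], [607.0, 297.0]] 0.05689445719134799
[ 1.25960581  0.20389405 -0.76935253] 51.91426496041091 normal az 9.194788465911667 toe x at y=0 0.610788328936026
jar [0.55296561 0.3122301  0.06102611]
bottle [0.44414701 0.3237659  0.17286503]
carton [ 0.53909111 -0.1749211   0.1067817 ]
```

View pics/crop.png

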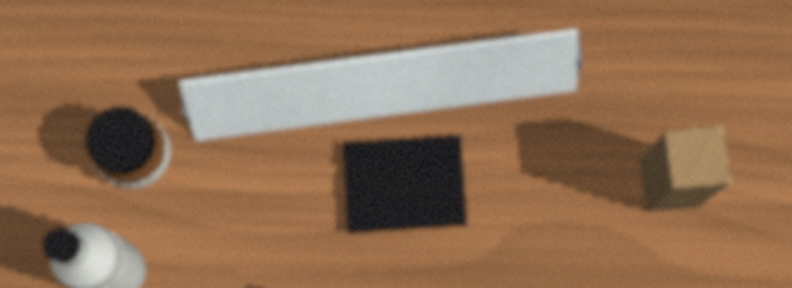

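The close crop shows the black plate at crop (405,184), or full (318,196), right in front of the rail toe. It measures about 80x105 mm with eroded edges, which matches 84x110. The other two are about 107x141 mm, so they're look-alikes. Next I fit the toe line and work out the approach.

```bash
cat >> h.py <<'E'
def railfit():
    f=grab('top'); im=f['image'].astype(int)
    # subpixel toe: lowest bright pixel per column
    us=np.arange(245,380); vs=[]
    for u in us:
        if 288<u<348: vs.append(np.nan);continue
        col=im[120:200,u,2]; k=np.where(col>(col.max()+60)/2)[0]; vs.append(120+k.max()+.5)
    vs=np.array(vs); ok=~np.isnan(vs); pf=np.polyfit(us[ok],vs[ok],1)
    return f,pf
E
python3 - <<'E'
from h import *
f,pf=railfit()
a=world(f,228,np.polyval(pf,228),0);b=world(f,391,np.polyval(pf,391),0)
print('toe',a,b,np.linalg.norm(a-b))
d=(a-b)/np.linalg.norm(a-b); n=np.array([d[1],-d[0],0]);print('n az',np.degrees(np.arctan2(n[1],n[0])))
P=[world(f,u,v,.01) for u,v in [(0,0)]]
box=np.array([[487,117],[496,13],[574,20],[565,123]])/1000.
for p in box: print(p,'dist to toe',(a[:2]-p)@n[:2],'along',(p-b[:2])@d[:2])
o=r.get_obs(); R=cv2.Rodrigues(o['orientation'])[0]; print(R.round(3),o['tcp_pos'])
E
```

```text
toe [0.56693243 0.27038405 0.        ] [ 0.625602   -0.09420971  0.        ] 0.3692840696945333
n az 9.141535099900793
[0.487 0.117] dist to toe 0.1032859079753593 along 0.2305473405236971
[0.496 0.013] dist to toe 0.11092309581114149 along 0.12643839104306417
[0.574 0.02 ] dist to toe 0.032801665244205254 along 0.12095732488990064
[0.565 0.123] dist to toe 0.02532335123426937 along 0.2240789754758411
[[-0.935  0.355 -0.   ]
 [ 0.355  0.935 -0.001]
 [-0.    -0.001 -1.   ]] [0.23940844 0.63073769 0.23069853]
```

Request:
step_arm(moves=[[-409, -458, 0, 0, 0, -0.52, 60], [-409, -458, 0, 0, 0, -0.52, 60], [-409, -458, 0, 0, 0, -0.52, 60], [-409, -458, 0, 0, 0, -0.52, 60], [-409, -458, 0, 0, 0, -0.52, 60], [-409, -458, 0, 0, 0, -0.52, 60], [-409, -458, 0, 0, 0, -0.52, 60], [-409, -458, 0, 0, 0, -0.52, 60]])

```text
clock: 1.0
tcp_pos: [0.3831, 0.2555, 0.2315]
orientation: [-0.247, 3.132, 0.001]
contact_force: [1.1, -0.1, 0.2]
grip_width: 0.06
gripper_force: 0.0
```

Request:
step_arm(moves=[[-11, -50, 0, 0, 0, 0, 60], [-22, -100, 0, 0, 0, 0, 60], [-33, -150, 30, 0, 0, 0, 60], [-44, -205, 70, 0, 0, 0, 60], [-44, -205, 110, 0, 0, 0, 60], [-44, -205, 130, 0, 0, 0, 60], [-44, -205, 130, 0, 0, 0, 60]])

```text
clock: 1.7
tcp_pos: [0.4555, 0.0601, 0.0981]
orientation: [0.243, -3.125, 0.004]
contact_force: [-1.0, 0.3, 0.9]
grip_width: 0.0597
gripper_force: 0.0
```

```bash
python3 - <<'E'
from h import *
f=grab('wrist');save(f,'w1.png');print(-f['R'].T@f['t'])
g=f['image'].max(2);m=(g<50).astype(np.uint8);print(r.get_obs()['orientation'],r.get_obs()['tcp_pos'])
E
```

```text
[0.37356686 0.04723039 0.24220253]
[ 2.44709744e-01 -3.12773156e+00  1.79739295e-03] [0.45692455 0.06133612 0.10017291]
```

View pics/w1.png

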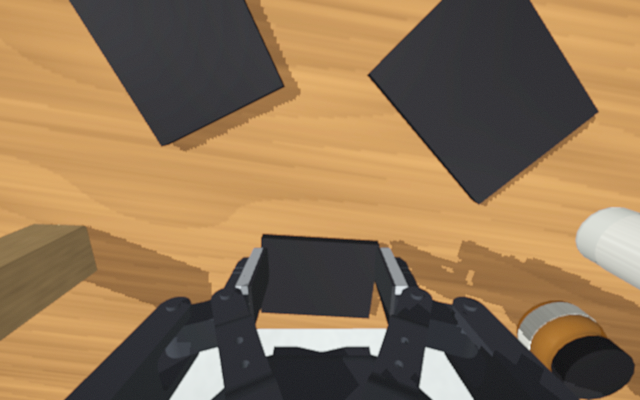

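The wrist view shows the plaque's rear edge at (263,236)–(380,242) ahead of the fingers, with the rail beyond it. The look-alike corners are at (480,202) and (162,145).

```bash
python3 - <<'E'
from h import *
f=grab('wrist'); n=np.array([.987,.159,0]); d=np.array([-.159,.987,0]); o=np.array([.5963,.0881,0])
for nm,u,v,z in [('rearR',263,236,.01),('rearL',380,242,.01),('frontR',262,314,.01),('frontL',369,318,.01),('lookL',480,203,0.005),('lookR',163,145,.005),('toe',300,329,0),('toe',320,329,0)]:
    w=world(f,u,v,z); print(nm,w.round(4),'n',((w-o)@n).round(4),'d',((w-o)@d).round(4))
t=np.array(r.get_obs()['tcp_pos']);print('tcp n,d',(t-o)@n,(t-o)@d)
E
```

```text
rearR [0.4964 0.0126 0.01  ] n -0.1106 d -0.0586
rearL [0.4856 0.1211 0.01  ] n -0.104 d 0.0502
frontR [0.5851 0.0195 0.01  ] n -0.0219 d -0.0659
frontL [0.573  0.1293 0.01  ] n -0.0165 d 0.0444
lookL [0.4353 0.2037 0.005 ] n -0.1405 d 0.1397
lookR [ 0.427  -0.0795  0.005 ] n -0.1937 d -0.1385
toe [0.6078 0.0612 0.    ] n 0.0071 d -0.0284
toe [0.6044 0.0829 0.    ] n 0.0071 d -0.0065
tcp n,d -0.14040092268232432 -0.0035536457641388184
```

Request:
step_arm(moves=[[0, -3, 40, 0, 0, 0, 60], [0, -3, 75, 0, 0, 0, 60], [0, -3, 88, 0, 0, 0, 60], [0, -3, 91, 0, 0, 0, 60], [0, -3, 94, 0, 0, 0, 60], [0, -3, 94, 0, 0, 0, 60]])

```text
clock: 2.4
tcp_pos: [0.46, 0.0598, 0.0086]
orientation: [-0.248, 3.129, 0.001]
contact_force: [-0.5, -0.1, 0.4]
grip_width: 0.0599
gripper_force: 0.0
```

Request:
step_arm(moves=[[0, 0, 2, 0, 0, 0, 60], [0, 0, 4, 0, 0, 0, 60], [0, 0, 5, 0, 0, 0, 60], [0, 0, 5, 0, 0, 0, 60]])

```text
clock: 2.8
tcp_pos: [0.4587, 0.0591, 0.0023]
orientation: [0.247, -3.132, -0.0]
contact_force: [-0.5, -0.8, -0.2]
grip_width: 0.0598
gripper_force: 0.0
```

Request:
step_arm(moves=[[0, 0, 1, 0, 0, 0, 60], [0, 0, 2, 0, 0, 0, 60], [0, 0, 3, 0, 0, 0, 60], [0, 0, 3, 0, 0, 0, 60]])

```text
clock: 3.2
tcp_pos: [0.4587, 0.059, -0.0009]
orientation: [0.247, -3.132, 0.0]
contact_force: [-0.7, -1.1, -0.5]
grip_width: 0.0603
gripper_force: 0.0
```

Request:
step_arm(moves=[[0, 0, 1, 0, 0, 0, 60], [0, 0, 2, 0, 0, 0, 60], [0, 0, 3, 0, 0, 0, 60], [0, 0, 3, 0, 0, 0, 60]])

```text
clock: 3.6
tcp_pos: [0.4587, 0.059, -0.0039]
orientation: [0.247, -3.132, 0.0]
contact_force: [0.3, 0.8, -1.0]
grip_width: 0.06
gripper_force: 0.0
```

Request:
step_arm(moves=[[0, 0, 1, 0, 0, 0, 60], [0, 0, 2, 0, 0, 0, 60], [0, 0, 2, 0, 0, 0, 60]])

```text
clock: 3.9
tcp_pos: [0.4589, 0.0591, -0.005]
orientation: [-0.246, 3.132, 0.001]
contact_force: [-3.0, 0.6, 12.3]
grip_width: 0.0604
gripper_force: 6.1
```

Request:
step_arm(moves=[[0, 0, -3.5, 0, 0, 0, 60], [-12, 0, -3.5, 0, 0, 0, 60], [-22, 0, -3.5, 0, 0, 0, 60], [-30, 0, -3.5, 0, 0, 0, 60], [-38, 0, -3.5, 0, 0, 0, 60], [-46, 0, -3.5, 0, 0, 0, 60], [-54, 0, -3.5, 0, 0, 0, 60], [-62, 0, -3.5, 0, 0, 0, 60]])

```text
clock: 4.7
tcp_pos: [0.5204, 0.0688, -0.0024]
orientation: [0.247, -3.131, 0.0]
contact_force: [0.2, 0.2, 0.1]
grip_width: 0.06
gripper_force: 0.4
```

Request:
step_arm(moves=[[-6, 0, 0, 0, 0, 0, 60], [-12, 0, 0, 0, 0, 0, 60], [-18, 0, 0, 0, 0, 0, 60], [-24, 0, 0, 0, 0, 0, 60], [-30, 0, 0, 0, 0, 0, 60]])

```text
clock: 5.2
tcp_pos: [0.5501, 0.0735, -0.0022]
orientation: [0.247, -3.132, -0.0]
contact_force: [0.0, -1.4, -0.9]
grip_width: 0.0599
gripper_force: 0.3
```

```bash
python3 - <<'E'
from h import *
f=grab('wrist');g=grab('scene')
c=cv2.resize(g['image'][150:300,220:460],None,fx=2.5,fy=2.5)[:375,:600]
im=np.zeros((575,640,3),np.uint8); im[:200]=f['image'][200:]; im[200:575,:600]=c
save(f,'w2.png',im)
E
```

```text
(no output)
```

View pics/w2.png

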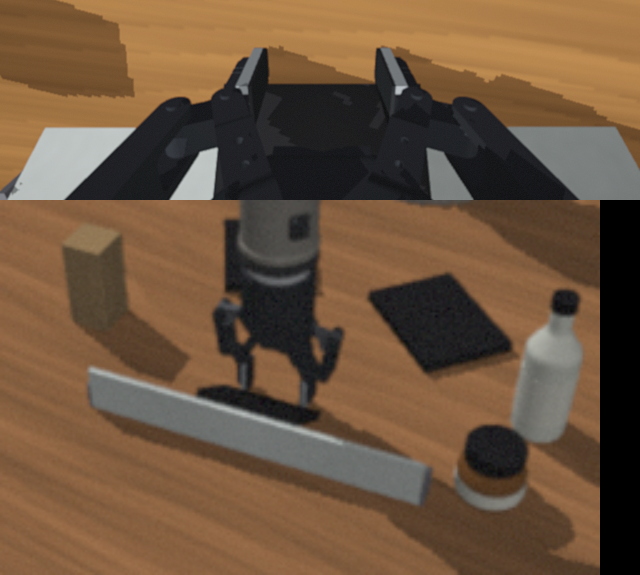

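The wrist view shows the plaque's rear edge against both pads at row 284 and the rail square to the tool. In the scene view the plaque is rising on the slope. I'll keep pushing.

Request:
step_arm(moves=[[-5, 0, 0, 0, 0, 0, 60], [-10, 0, 0, 0, 0, 0, 60], [-15, 0, 0, 0, 0, 0, 60], [-20, 0, 0, 0, 0, 0, 60], [-24, 0, 0, 0, 0, 0, 60], [-24, 0, 0, 0, 0, 0, 60]])

```text
clock: 5.9
tcp_pos: [0.5742, 0.0774, -0.0021]
orientation: [-0.247, 3.131, 0.0]
contact_force: [-0.5, 1.2, 0.4]
grip_width: 0.0603
gripper_force: 0.0
```

```bash
python3 - <<'E'
from h import *
f=grab('wrist');P=cloud(f);n=np.array([.987,.159,0]); d=np.array([-.159,.987,0]); o=np.array([.5963,.0881,0])
Q=P-o; N=Q@n;D=Q@d
k=(abs(D)<.1)&(f['depth']>0)&(P[...,2]<.09)&(N>-.08)&(N<.08)
for u in (275,320,365,100,560):
    print(u,[(v,round(1000*N[v,u]),round(1000*D[v,u]),round(1000*P[v,u,2])) for v in range(270,400,8)])
E
```

```text
275 [(270, -16, -34, 1), (278, -11, -35, 1), (286, -11, -33, 10), (294, -9, -33, 13), (302, -5, -33, 16), (310, -4, -32, 20), (318, 0, -32, 21), (326, 2, -32, 25), (334, 5, -31, 28), (342, 6, -31, 31), (350, -33, -22, 73), (358, -34, -22, 76), (366, -35, -21, 80), (374, -35, -20, 83), (382, -44, -19, 92), (390, -43, -18, 93), (398, -43, -18, 95)]
320 [(270, -16, -8, 1), (278, -10, -8, 1), (286, -10, -8, 8), (294, -8, -8, 12), (302, -5, -8, 15), (310, -3, -8, 19), (318, 0, -8, 22), (326, 2, -8, 26), (334, 5, -8, 28), (342, 7, -8, 30), (350, 9, -8, 34), (358, -35, -8, 77), (366, -34, -8, 79), (374, -35, -8, 82), (382, -34, -8, 84), (390, -34, -8, 87), (398, -36, -8, 90)]
365 [(270, -16, 18, 1), (278, -11, 18, 1), (286, -11, 17, 10), (294, -8, 17, 12), (302, -5, 16, 16), (310, -3, 16, 20), (318, -1, 16, 23), (326, 3, 16, 24), (334, 4, 15, 28), (342, 7, 15, 31), (350, -33, 7, 73), (358, -34, 6, 77), (366, -34, 6, 80), (374, -36, 5, 83), (382, -34, 5, 84), (390, -43, 3, 93), (398, -43, 3, 95)]
100 [(270, -16, -136, 1), (278, -11, -138, 1), (286, -6, -139, 1), (294, 1, -142, 0), (302, 4, -140, 3), (310, 7, -137, 8), (318, 9, -135, 11), (326, 11, -133, 15), (334, 14, -131, 18), (342, 16, -129, 22), (350, 19, -128, 24), (358, 21, -126, 27), (366, -36, -71, 81), (374, -37, -68, 84), (382, -36, -68, 85), (390, -37, -66, 88), (398, -35, -65, 89)]
560 [(270, -16, 132, 1), (278, -11, 133, 2), (286, -4, 135, 1), (294, 1, 136, 1), (302, 4, 135, 4), (310, 7, 132, 8), (318, 9, 130, 12), (326, 12, 128, 16), (334, 14, 125, 19), (342, 17, 124, 21), (350, 19, 122, 25), (358, 23, 121, 27), (366, 23, 118, 31), (374, 25, 116, 35), (382, -36, 57, 86), (390, -36, 56, 88), (398, -35, 55, 89)]
```

Depth shows the toe at n≈+1.5 mm and the plaque's back at about 50°, with its lower corner at n≈-11. It needs about 5 mm more.

Request:
step_arm(moves=[[-1.5, 0, 0, 0, 0, 0, 60], [-3, 0, 0, 0, 0, 0, 60], [-4.5, 0, 0, 0, 0, 0, 60], [-5, 0, 0, 0, 0, 0, 60], [-5, 0, 0, 0, 0, 0, 60]])

```text
clock: 6.45
tcp_pos: [0.5783, 0.078, -0.0022]
orientation: [-0.247, 3.132, 0.0]
contact_force: [0.3, 0.5, -0.8]
grip_width: 0.06
gripper_force: 0.2
```

```bash
cat > m.py <<'E'
from h import *
f=grab('wrist');P=cloud(f);n=np.array([.987,.159,0]); d=np.array([-.159,.987,0]); o=np.array([.5963,.0881,0])
Q=P-o; N=Q@n;D=Q@d
for u in (275,320,365):
    print(u,[(v,round(1000*N[v,u]),round(1000*D[v,u]),round(1000*P[v,u,2])) for v in range(262,350,8)])
E
python3 m.py
```

```text
275 [(262, -17, -34, 1), (270, -11, -34, 0), (278, -7, -34, 2), (286, -7, -33, 10), (294, -4, -33, 12), (302, -2, -32, 17), (310, 1, -32, 19), (318, 3, -32, 23), (326, 6, -31, 26), (334, 8, -31, 29), (342, 11, -31, 31)]
320 [(262, -17, -8, 1), (270, -11, -8, 0), (278, -6, -8, 1), (286, -7, -8, 9), (294, -4, -8, 13), (302, -1, -8, 16), (310, 1, -8, 19), (318, 3, -8, 23), (326, 6, -8, 25), (334, 7, -8, 30), (342, 10, -8, 32)]
365 [(262, -17, 18, 1), (270, -11, 18, 1), (278, -6, 18, 1), (286, -7, 17, 10), (294, -4, 17, 13), (302, -2, 16, 17), (310, 1, 16, 20), (318, 3, 16, 23), (326, 6, 15, 26), (334, 8, 15, 28), (342, 11, 15, 31)]
```

Request:
step_arm(moves=[[-1, 0, 0, 0, 0, 0, 60], [-2, 0, 0, 0, 0, 0, 60], [-2, 0, 0, 0, 0, 0, 60]])

```text
clock: 6.8
tcp_pos: [0.5802, 0.0783, -0.0022]
orientation: [0.247, -3.132, 0.0]
contact_force: [-0.8, 0.3, -1.1]
grip_width: 0.0598
gripper_force: 0.4
```

Request:
step_arm(moves=[[-1, 0, 0, 0, 0, 0, 60], [-2, 0, 0, 0, 0, 0, 60], [-2, 0, 0, 0, 0, 0, 60]])

```text
clock: 7.1
tcp_pos: [0.5805, 0.0783, -0.0025]
orientation: [0.246, -3.128, 0.0]
contact_force: [-6.4, -0.4, 4.6]
grip_width: 0.06
gripper_force: 3.0
```

```bash
python3 m.py
```

```text
275 [(262, -16, -34, 2), (270, -10, -34, 2), (278, -5, -34, 2), (286, -5, -33, 10), (294, -2, -33, 13), (302, 0, -32, 16), (310, 2, -32, 20), (318, 4, -32, 24), (326, 7, -31, 27), (334, 9, -31, 29), (342, 11, -31, 32)]
320 [(262, -15, -8, 1), (270, -9, -8, 0), (278, -4, -8, 0), (286, -5, -8, 10), (294, -2, -8, 13), (302, 0, -8, 17), (310, 3, -8, 19), (318, 5, -8, 23), (326, 7, -8, 26), (334, 9, -8, 29), (342, 11, -8, 32)]
365 [(262, -14, 18, 0), (270, -10, 18, 1), (278, -4, 18, 1), (286, -5, 17, 10), (294, -3, 17, 14), (302, 0, 16, 17), (310, 2, 16, 20), (318, 5, 15, 23), (326, 7, 15, 26), (334, 8, 15, 30), (342, 12, 14, 32)]
```

Contact force confirms it is seated. I back off, lift, and look at it leaning on its own.

Request:
step_arm(moves=[[3, 0, 0, 0, 0, 0, 60], [10, 0, 0, 0, 0, 0, 60], [30, 0, 0, 0, 0, 0, 60], [45, 0, -20, 0, 0, 0, 60], [45, 0, -65, 0, 0, 0, 60], [45, 0, -110, 0, 0, 0, 60], [45, 0, -150, 0, 0, 0, 60], [45, 0, -150, 0, 0, 0, 60]])

```text
clock: 7.95
tcp_pos: [0.5417, 0.0721, 0.1535]
orientation: [-0.245, 3.121, 0.004]
contact_force: [0.1, 0.1, -0.2]
grip_width: 0.06
gripper_force: 0.0
```

```bash
python3 - <<'E'
from h import *
f=grab('wrist');g=grab('scene')
c=cv2.resize(g['image'][150:300,220:460],None,fx=2,fy=2)
im=np.zeros((560,640,3),np.uint8); im[:260]=f['image'][140:]; im[260:560,:480]=c
save(f,'w3.png',im)
E
```

```text
(no output)
```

View pics/w3.png

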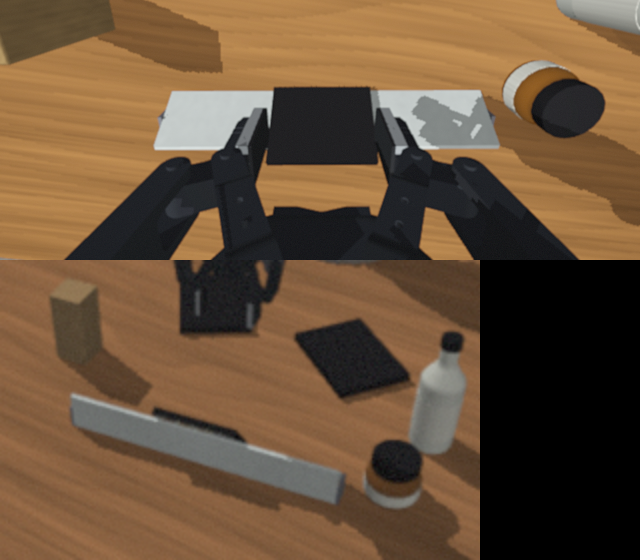

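The plaque leans on the rail by itself, with its back at (270–378, 88–163) of the wrist view, and nothing else has moved. Next I go over it and behind.

Request:
step_arm(moves=[[-30, 0, 0, 0, 0, 0, 60], [-65, 0, 0, 0, 0, 0, 60], [-100, 0, 0, 0, 0, 0, 60], [-130, 0, 0, 0, 0, 0, 60], [-143, 0, 0, 0, 0, 0, 60], [-143, 0, 30, 0, 0, 0, 60], [-143, 0, 50, 0, 0, 0, 60], [-143, 0, 50, 0, 0, 0, 60]])

```text
clock: 8.85
tcp_pos: [0.6755, 0.0935, 0.0923]
orientation: [0.246, -3.123, 0.002]
contact_force: [-0.8, -0.9, -0.8]
grip_width: 0.06
gripper_force: 0.0
```

Request:
step_arm(moves=[[0, 0, 20, 0, 0, 0, 60], [0, 0, 36, 0, 0, 0, 60], [0, 0, 36, 0, 0, 0, 60], [0, 0, 36, 0, 0, 0, 60]])

```text
clock: 9.25
tcp_pos: [0.6788, 0.0939, 0.0617]
orientation: [0.246, -3.131, 0.0]
contact_force: [1.4, -0.8, 0.1]
grip_width: 0.0601
gripper_force: 0.0
```

Request:
step_arm(moves=[[0, 0, 8, 0, 0, 0, 60], [0, 0, 8, 0, 0, 0, 60], [8, 0, 8, 0, 0, 0, 60], [15, 0, 8, 0, 0, 0, 60], [22, 0, 8, 0, 0, 0, 60], [29, 0, 8, 0, 0, 0, 60], [36, 0, 8, 0, 0, 0, 60], [36, 0, 8, 0, 0, 0, 60]])

```text
clock: 10.05
tcp_pos: [0.6423, 0.0881, 0.0538]
orientation: [0.246, -3.131, -0.0]
contact_force: [-0.3, 0.5, -0.4]
grip_width: 0.0597
gripper_force: 0.0
```

```bash
python3 - <<'E'
from h import *
f=grab('wrist');g=grab('scene')
c=cv2.resize(g['image'][150:300,220:460],None,fx=2,fy=2)
im=np.zeros((560,640,3),np.uint8); im[:260]=f['image'][140:]; im[260:560,:480]=c
save(f,'w4.png',im)
E
```

```text
(no output)
```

View pics/w4.png

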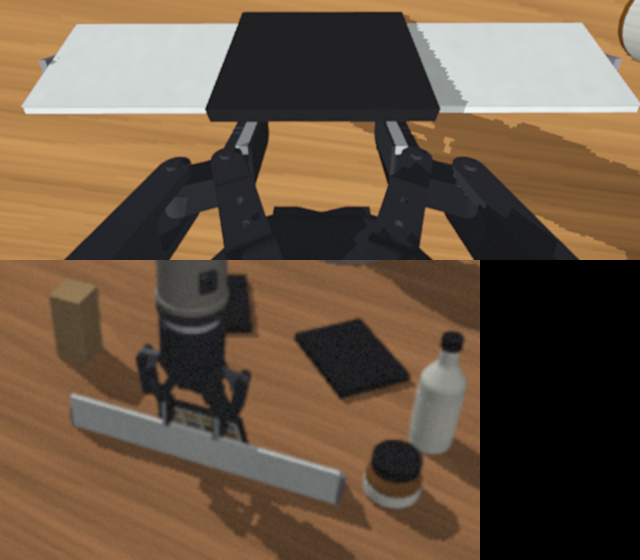

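The fingers are behind the plaque's top edge, with its swatch face just showing in the scene view at (200,415), and it is rotating evenly. I'll continue.

Request:
step_arm(moves=[[8, 0, 0, 0, 0, 0, 60], [16, 0, 0, 0, 0, 0, 60], [23, 0, 0, 0, 0, 0, 60], [30, 0, 0, 0, 0, 0, 60], [37, 0, 0, 0, 0, 0, 60], [44, 0, 0, 0, 0, 0, 60], [51, 0, 0, 0, 0, 0, 60], [58, 0, 0, 0, 0, 0, 60]])

```text
clock: 10.95
tcp_pos: [0.5856, 0.0791, 0.0538]
orientation: [-0.247, 3.132, 0.0]
contact_force: [-0.3, 0.8, 0.0]
grip_width: 0.06
gripper_force: 0.0
```

Request:
step_arm(moves=[[5, 0, 0, 0, 0, 0, 60], [5, 0, 0, 0, 0, 0, 60], [5, 0, 0, 0, 0, 0, 60]])

```text
clock: 11.25
tcp_pos: [0.5815, 0.0786, 0.0539]
orientation: [-0.247, 3.131, 0.0]
contact_force: [0.7, -0.6, 0.3]
grip_width: 0.0603
gripper_force: 0.0
```

```bash
python3 - <<'E'
from h import *
f=grab('wrist');g=grab('scene')
c=cv2.resize(g['image'][150:300,220:460],None,fx=2,fy=2)
im=np.zeros((560,640,3),np.uint8); im[:260]=f['image'][:260]; im[260:560,:480]=c
save(f,'w5.png',im)
E
```

```text
(no output)
```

View pics/w5.png

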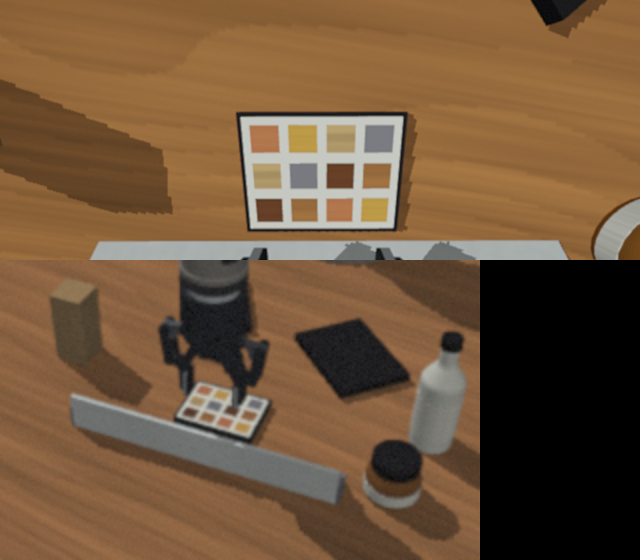

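The plaque is now face up in front of the rail, at (238–407, 113–231) of the wrist view, and everything else stands where it was. I lift away and check that it lies flat.

Request:
step_arm(moves=[[0, 0, -25, 0, 0, 0, 60], [0, 0, -60, 0, 0, 0, 60], [0, 0, -100, 0, 0, 0, 60], [0, 0, -130, 0, 0, 0, 60], [0, 0, -130, 0, 0, 0, 60], [0, 0, -130, 0, 0, 0, 60], [0, 0, -130, 0, 0, 0, 60]])

```text
clock: 12.05
tcp_pos: [0.5805, 0.0784, 0.1827]
orientation: [0.247, -3.13, 0.0]
contact_force: [-0.6, -0.5, 0.0]
grip_width: 0.0601
gripper_force: 0.0
```

```bash
python3 - <<'E'
from h import *
f=grab('wrist');P=cloud(f)
m=(f['image'].min(2)>140)&(P[...,2]<.03)&(P[...,0]<.594)&(abs(P[...,1]-.07)<.08)&(f['depth']>0)
Q=P[m];print(len(Q),np.percentile(Q,[2,50,98],axis=0).round(3));
A=np.c_[Q[:,:2],np.ones(len(Q))];print('tilt deg',np.degrees(np.hypot(*np.linalg.lstsq(A,Q[:,2],rcond=None)[0][:2])))
t=grab('top')
for n_,(u,v) in dict(jar=(202,178),bottle=(176,221),carton=(439,185)).items(): print(n_,world(t,u,v).round(3))
print(r.get_obs()['contact_force'],r.hand_in())
E
```

```text
3760 [[0.503 0.02  0.005]
 [0.542 0.074 0.011]
 [0.591 0.134 0.013]]
tilt deg 1.0893995230628128
jar [0.552 0.312 0.063]
bottle [0.445 0.325 0.169]
carton [ 0.538 -0.174  0.111]
the job is handed in; nothing more can be done
[-0.33653062  0.70942098 -0.77394691] None
```

The plaque was pushed up to lean on the rail, then tipped over from behind; it now lies flat and face up in front of the rail, the bottle, jar and carton have not moved, and the job was handed in at about 12 s.

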